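Unbolt a bench autoclave and hold its lid at 60 degrees for fitting the new strut

TASK

The bench autoclave is cold and vented, and I am about to clip its new lid strut on. Take the red knob of the black handwheel on the lid and turn the wheel anticlockwise (seen from above) to its stop, a bit more than one full turn, so that both locking bolts are drawn; then lift the lid by its front handle until it stands 60 degrees open and keep holding it there by the handle, because without the strut it falls shut. Finish while still holding it, and leave the other things on the bench where they are.

Things in the scene. Friction and masses are not known exactly. Their poses are not given: they have to be found in the camera images.
- autoclave: round white bench autoclave, 178 mm across, fixed. Origin: centre of its underside; x to its rear (hinge side), z up. Flange top at z = 86, closed lid's top at z = 100 mm. Two steel keeper hooks on the flange, 125 and 235 degrees about z from x, 94 to 121 mm from the axis, up to z = 126 mm. Right of it: electrode stand 0.36 m tall; left: pH meter; behind: analyser 0.43 m tall; keep clear.
- lid (a joint): opening angle of the steel lid, rad: 0 shut, grows as its front edge rises; 60 degrees = 1.047; stop at 1.25. Hinge axis level, along the autoclave's y, at x = +112, z = 93 mm in its frame. Let go at any angle, the lid falls shut. Lid with all on it about 0.9 kg; lifting it at the handle takes about 4 to 5 N. Until drawn, the bolts keep it shut (under 2 degrees of play).
- wheel (a joint): turn of the black handwheel on the lid, rad: 0 with the bolts fully shot, grows anticlockwise seen from above, hard stop at 6.9; starts between 0 and 0.5. It draws the two aluminium bolts inward 2.6 mm a rad; they leave the keepers at about 6.15. It stays where it is left; turning takes about 2 to 3 N at the knob.
- wheel_centre (a point): centre of the handwheel's rim, on its axis: with the lid shut over the middle of the autoclave, 142 mm above the worktop. Rim 48 mm in radius, 12 mm thick, upright axis. The point's axes turn with the wheel: its x points to the knob.
- knob_grip (a point): point to grip on the red crank knob, on the knob's axis, with the lid shut 175 mm above the worktop. Round, upright, 48 mm from the wheel's axis, 14 to 18 mm thick, 46 mm tall (26 mm below this point to 20 mm above). It spins freely on its pin, so fingers that hold it keep their direction while it goes round. At the wheel's stop it stands 120 degrees about z from the autoclave's x.
- handle: black revolving grip sleeve of the lid's front handle, origin at its middle: round, 13 mm thick, 80 mm long along the autoclave's y, free all round, spins on its rod, so fingers need not tilt with the lid. With the lid shut its middle is 130 mm in front of the autoclave's axis and 142 mm above the worktop (from the hinge axis 242 mm forward, 49 mm up); it swings with the lid about the hinge.
- strut: new gas strut for the lid, loose, lying: black tube and steel rod with grey end sockets, 167 x 16 x 18 mm, long axis x, origin under its middle. Not to be moved.
- buffer_bottle: blue bottle with white cap, 52 mm across, 108 mm tall, origin under its middle. Not to be moved.
- beaker: clear beaker, 79 mm across, 96 mm tall, origin under its middle. Not to be moved.
- vial: small pink vial with blue cap, 21 mm across, 60 mm tall, origin under its middle. Not to be moved.
- wash_bottle: white wash bottle with red top and bent red spout, 209 mm tall, body 69 mm across. Not to be moved.

How it is judged (in metres and radians):
On the way, in this order (a step that is already met when the one before it is completed fails the run):
1. the handwheel is turned back to its stop, both bolts drawn, before the lid is lifted (value of joint wheel above 6.4 rad and value of joint lid below 0.08 rad), for 0.1 s.
2. the lid is lifted off its seat by the handle (value of joint lid above 0.25 rad and contact force between the fingers and handle above 0.5 N), for 0.1 s.
At the end, for the whole second after the job is handed in: The lid is held still at 60 degrees, within 6 degrees either way (0.942 to 1.152 rad), by the fingers at the handle (more than 0.5 N between them); the handwheel is past 6.4 rad, so the bolts are drawn; every loose thing is within 20 mm of where it stood (value of joint lid between 0.942 and 1.152 rad and velocity of joint lid between -0.05 and 0.05 rad/s and contact force between the fingers and handle above 0.5 N and value of joint wheel above 6.4 rad and distance of each of strut, buffer_bottle, beaker, vial, wash_bottle from where it was at the start of the episode below 0.02 m); the arm keeps its last pose, push and grip.
It fails at once if one of the loose things on the bench is moved by more than 20 mm (distance of any of strut, buffer_bottle, beaker, vial, wash_bottle from where it was at the start of the episode above 0.02 m).
It also fails if it takes over 66 s, if anything falls off the work surface, if the arm or the gripper's body presses on something with over 40 N, if the wrist force passes 120 N, or if a joint passes its speed limit or range.

ROBOT

A 6-joint arm with a two-finger parallel gripper is mounted at the origin on a cart in front of the work surface, level with it; the furniture and walls round the work are solid. World frame = base frame: x ahead of the robot, y to its left, z up, the work surface at z = 0. Lengths are in m, angles in degrees, forces in N, time in s.
With the tool pointing down it reaches from about 0.25 to 0.725 m from the base axis. Payload 9.7 kg.
Tool frame: the origin (TCP) lies between the finger pads; the fingertips stand 19 mm ahead of it and the grasp point (between the pads) is the TCP; z points along the fingers, y is the line along which they close (so a half turn about z gives the same grasp; the last joint's range is limited). The gripper opens to 85 mm and grips with 20 to 120 N. Pads are 22 mm wide; open, the fingers measure 114 mm over their backs; the gripper's body (76 mm by 85 mm) begins 54 mm behind the grasp point. The pads swing forward as they close: fully open they stand 13 mm farther back than shut.
Start: joints at [76.089, 4.979, 10.078, 95.1, 0, 90], TCP at [0.132, 0.534, 0.226] pointing down, gripper open.
Joint ranges: [-179.16, 179.16], [-48.56, 103.87], [-65.8, 70.77], [-126.05, 130.52], [-82.76, 87.17], [-180, 180]. Speed limits (degrees/s): [127.2, 127.2, 147.25, 180, 180, 180].

INTERFACE

Orientations are given as [roll, pitch, yaw] about the fixed x, y, z axes, in that order (R = Rz(yaw) Ry(pitch) Rx(roll)).
In Python, from workcell import telemetry, camera, calibration, workorder gives the robot as it stands.
- The arm moves only by the tool play_rows, never from a script. Its argument "increments" is a list of rows, each a list of 3 entries, a list of its own where there are three numbers: the shift along the tool's x, y, z in mm, then the turn, a rotation vector about the tool's x, y, z in degrees, then the closure, from 0 (fully open) to 1 (shut). In form: [[[x, y, z], [ax, ay, az], jaw], ...]. A call has 1 to 20 rows; each row is the pose to reach, as a shift and turn from the pose commanded when the call began, along the tool's axes at that moment; what a row does not reach only later rows make up. A row lasts 1/10 s, in which the tool goes at most 50 mm and 8.59 degrees, less where a joint would pass 70% of its speed; a pose out of reach is approached as far as the arm can. A call with a gripper value outside its range is refused whole. The fingers move at their own pace and stop on an object; "grip_force" is the grip in N (left out, the last holds). Time passes only in rows, so rows that repeat a pose let the fingers close. It gives the time, the measured TCP pose, the force, the opening and the grip force at its end, in the units of the state.
- telemetry.get_obs(): the state, without advancing time (a new reading comes with each control period).
- camera(name): name is "scene" or "top"; returns (picture, depth): 480x640x3 uint8, red, green, blue; 480x640 float32, m along the optical axis (not along the pixel's ray), 0 where there is no reading.
- calibration(name): a dict with "vertical_fov" (degrees; the focal length in pixels is half the picture's height over the tangent of half this angle, whatever the lens; pixels are square), "cx", "cy" (the principal point, pixels), "rvec" (rotation vector, rad) and "tvec" (3), from world to camera coordinates, as OpenCV has them. Camera axes: x right, y down, z forward; pixel columns grow to the right and rows downward; lengths in m; the calibration is good to about 2 mm. A picture is of the moment at which its call begins. calibration takes no time and is no camera call.
- workorder.job_done(): hands the job in; it is judged then, once.
The state is a dict: "time": time; "q": joint angles; "qd": joint speeds; "joint_efforts": joint torques, N m; "ee_pos": TCP position; "tcp_rot": TCP orientation; "wrist_force": force on the tool from outside, world axes, zero at the start; "torque": the same for the moment, N m; "opening": finger opening in m; "grasp_force": force on a finger pad.
Only numpy, scipy, OpenCV 4.12 (cv2) and the standard library are available. Lean on these libraries where they do the work, as an engineer would, in place of code of your own. Each camera call takes 0.05 s, during which the arm holds its last target. There are 200 camera calls.

## Working session

There is one attempt and no reset: what is moved stays moved. The work goes in short steps, Python scripts to look and compute and a tool call to move; the robot and the scene stay as the last step left them, time stands still between calls to the robot, and variables do not carry over. Pictures are saved under pics/ and viewed, at most 10 in all, crops included, and the job is handed in when it is done.

Besides the shell and the picture viewer there is one more tool, called as name(argument=value, ...) on one line, values as JSON. play_rows: Moves the arm, as the interface text tells. Its arguments: {"type":"object","properties":{"increments":{"type":"array"},"grip_force":{"type":"number"}},"required":["increments"]}

```bash
mkdir -p pics; cat > h.py <<'E'
import numpy as np,cv2
from workcell import telemetry,camera,calibration,workorder
def cal(n):
    c=calibration(n); f=240/np.tan(np.radians(c["vertical_fov"])/2)
    R=cv2.Rodrigues(np.array(c["rvec"],float))[0]; t=np.array(c["tvec"],float).ravel()
    return f,c["cx"],c["cy"],R,t
def cloud(n,d):
    f,cx,cy,R,t=cal(n); v,u=np.mgrid[0:480,0:640]
    P=np.stack([(u-cx)/f*d,(v-cy)/f*d,d],-1)
    return (P-t)@R
def onplane(n,u,v,z):
    f,cx,cy,R,t=cal(n); o=-R.T@t; r=R.T@np.array([(u-cx)/f,(v-cy)/f,1]); return o+r*(z-o[2])/r[2]
def proj(n,P):
    f,cx,cy,R,t=cal(n); p=R@np.array(P)+t; return p[0]/p[2]*f+cx,p[1]/p[2]*f+cy
E
python3 - <<'E'
from h import *
for n in("scene","top"):
    p,d=camera(n); np.savez(n+"0",p=p,d=d); cv2.imwrite(f"pics/{n}0.png",p[:,:,::-1])
    f,cx,cy,R,t=cal(n); print(n,f,cx,cy,-R.T@t,calibration(n)); 
print(telemetry.get_obs())
E
```

```text
scene 576.7397885236227 309.5045876448493 230.53573546200036 [ 0.13268827 -0.76015482  0.79264148] {'vertical_fov': 45.187535096440826, 'cx': 309.5045876448493, 'cy': 230.53573546200036, 'rvec': array([ 2.14851902, -0.49713475,  0.2292697 ]), 'tvec': array([-0.43250746,  0.28123802,  0.97855225])}
top 448.4615404046243 325.61917268818564 235.13990862792198 [0.40031173 0.10815923 1.05708406] {'vertical_fov': 56.30807870084876, 'cx': 325.61917268818564, 'cy': 235.13990862792198, 'rvec': array([ 2.13638599, -2.17027676,  0.1622757 ]), 'tvec': array([0.10509644, 0.54256619, 0.99194319])}
{'time': 0.1, 'q': array([7.60884661e+01, 5.00764483e+00, 1.00378264e+01, 9.50986151e+01,
       6.32750575e-04, 9.00014709e+01]), 'qd': array([ 0.12745542, -0.01104229,  0.06011303,  0.01924236, -0.01891265,
        0.08891626]), 'joint_efforts': array([ 3.44182963e-04, -5.21557903e+01,  4.65654588e+01,  1.60868175e-02,
        5.10222640e-05, -1.15693933e-05]), 'ee_pos': array([0.1321787 , 0.533662  , 0.22534642]), 'tcp_rot': array([-1.79931567e+02, -6.30993288e-04,  1.66086994e+02]), 'wrist_force': array([ 0.34750293,  0.10812515, -0.12990977]), 'torque': array([-0.02928367,  0.04564366,  0.02382477]), 'grasp_force': 0.0, 'opening': 0.08570298663120447}
```

View pics/scene0.png

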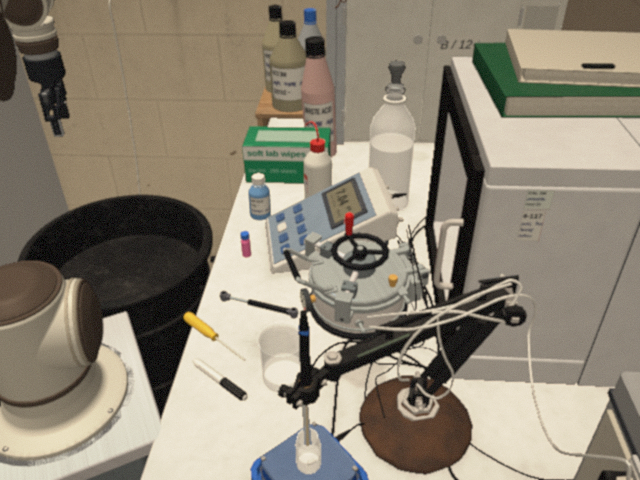

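View pics/top0.png

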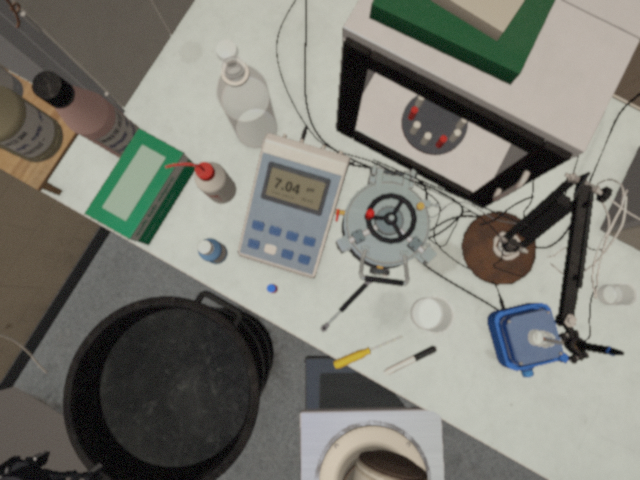

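The scene view shows the autoclave at about (365,285), with the wheel at (360,255) and the red knob at (350,225). In the top view the wheel is near (390,217), the knob near (370,213) and the handle bar runs from about (367,277) to (403,283). The strut lies at (345,305), and the beaker at (428,315).

```bash
python3 - <<'E'
from h import *
for n in("top","scene"):
    z=np.load(n+"0.npz"); p,d=z["p"],z["d"]; C=cloud(n,d)
    hsv=cv2.cvtColor(p,cv2.COLOR_RGB2HSV); 
    red=((hsv[...,0]<8)|(hsv[...,0]>172))&(hsv[...,1]>150)&(hsv[...,2]>90)
    dark=(hsv[...,2]<70)
    k,l,s,c=cv2.connectedComponentsWithStats(red.astype(np.uint8))
    for i in range(1,k):
        if s[i,4]>15:
            P=C[l==i]; print(n,"red",s[i],c[i].round(1),np.median(P,0).round(4),P[:,2].max().round(3))
    k,l,s,c=cv2.connectedComponentsWithStats((dark&(C[...,2]>0.125)&(C[...,2]<0.165)&(C[...,0]>.3)&(C[...,0]<.75)&(abs(C[...,1])<.25)).astype(np.uint8))
    for i in range(1,k):
        if s[i,4]>15:
            P=C[l==i]; print(n,"dark",s[i],c[i].round(1),np.median(P,0).round(4), P.min(0).round(3),P.max(0).round(3))
            m=P[:,:2]-P[:,:2].mean(0); w,v=np.linalg.eigh(m.T@m); print("   dir",np.degrees(np.arctan2(v[1,1],v[0,1])).round(1))
            # circle fit
            A=np.c_[2*P[:,:2],np.ones(len(P))]; x=np.linalg.lstsq(A,(P[:,:2]**2).sum(1),rcond=None)[0]; print("   circ",x[:2].round(4),np.sqrt(x[2]+x[0]**2+x[1]**2).round(4))
z=np.load("top0.npz")["p"]; s=np.load("scene0.npz")["p"]
a=cv2.resize(z[150:350,290:490],(600,600),interpolation=3); cv2.imwrite("pics/tc.png",a[:,:,::-1])
a=cv2.resize(s[190:340,240:440],(800,600),interpolation=3); cv2.imwrite("pics/sc.png",a[:,:,::-1])
E
```

```text
top red [409 107   9  12  63] [412.8 112.4] [ 0.7978 -0.0967  0.1333] 0.138
top red [437 136  10  11  61] [441.2 140.7] [ 0.7331 -0.1553  0.1336] 0.139
top red [181 163  12   3  25] [187.3 164. ] [0.6646 0.3653 0.2069] 0.211
top red [195 163  19  17 238] [204.3 170.9] [0.6613 0.3423 0.1694] 1.057
top red [366 208   8  11  67] [369.6 213.5] [0.5627 0.0109 0.1936] 0.198
top dark [477 186  17  14 113] [484.7 193.3] [ 0.6115 -0.2354  0.1447] [ 0.603 -0.25   0.125] [ 0.624 -0.224  0.165]
   dir 56.2
   circ [ 0.6211 -0.2419] 0.0144
top dark [367 194  49  49 703] [392.3 218.3] [ 0.5605 -0.0433  0.1478] [ 0.512 -0.087  0.141] [0.614 0.012 0.153]
   dir 167.4
   circ [ 0.5626 -0.0381] 0.0412
top dark [477 216  17  14  22] [485.2 222. ] [ 0.5509 -0.2326  0.1481] [ 0.537 -0.249  0.139] [ 0.563 -0.215  0.153]
   dir 51.7
   circ [ 0.5271 -0.2138] 0.0327
top dark [366 277  37   8 132] [383.5 280.3] [ 0.4351 -0.0174  0.149 ] [ 0.427 -0.055  0.145] [0.442 0.018 0.152]
   dir 82.0
   circ [ 0.4253 -0.0166] 0.024
scene red [310 138  15  14 162] [317.2 144.9] [0.6622 0.3316 0.1656] 0.176
scene red [345 212   9  23 157] [348.7 222.4] [0.5646 0.0028 0.1807] 0.793
scene dark [331 233  58  38 938] [359.8 252.5] [ 0.5607 -0.0514  0.1456] [ 0.511 -0.094  0.127] [0.617 0.012 0.151]
   dir 53.5
   circ [ 0.5625 -0.0433] 0.0416
scene dark [284 250  15  27 134] [290.7 263. ] [ 0.4349 -0.0217  0.1472] [ 0.427 -0.06   0.144] [0.446 0.015 0.151]
   dir 81.1
   circ [ 0.4377 -0.0213] 0.0226
```

View pics/tc.png

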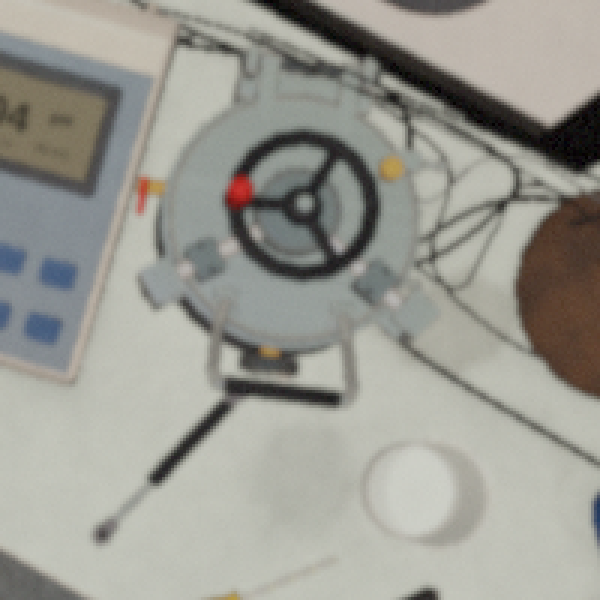

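View pics/sc.png

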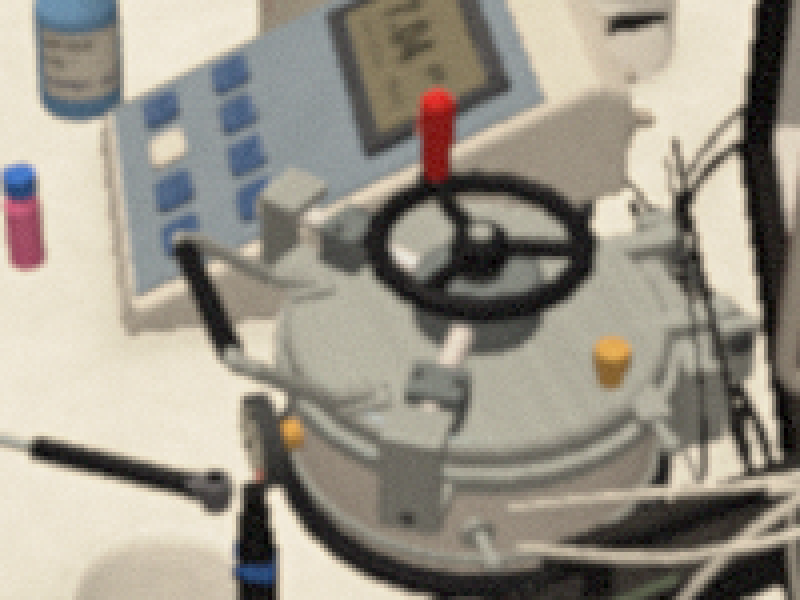

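The crops confirm the geometry. The knob is on the wheel's left side at crop pixel (240,190), the handle lies at (283,392), and the area around both is free. I'll run one clearance check before moving.

```bash
python3 - <<'E'
from h import *
O=np.array([.563,-.0395])
for n in("top","scene"):
    z=np.load(n+"0.npz"); d=z["d"]; C=cloud(n,d).reshape(-1,3); C=C[d.ravel()>0]
    for zl in (.1,.15,.2,.25,.3,.4):
        m=(C[:,2]>zl)&(C[:,2]<.6)&(abs(C[:,0]-.56)<.35)&(abs(C[:,1])<.5); P=C[m]
        m2=(np.hypot(*(P[:,:2]-O).T)>.125); P=P[m2]
        r=np.hypot(*(P[:,:2]-O).T); i=r.argsort()[:400:80]
        print(n,zl,[tuple(P[j].round(3)) for j in i])
print(onplane("top",369.6,213.5,.195), onplane("scene",349.5,214,.193))
for u,v in((367,277.5),(403,283.5)): print(onplane("top",u,v,.148))
E
```

```text
top 0.1 [(np.float64(0.597), np.float64(-0.16), np.float64(0.189)), (np.float64(0.596), np.float64(-0.163), np.float64(0.193)), (np.float64(0.439), np.float64(-0.0), np.float64(0.15)), (np.float64(0.63), np.float64(0.074), np.float64(0.119)), (np.float64(0.431), np.float64(-0.055), np.float64(0.149))]
top 0.15 [(np.float64(0.597), np.float64(-0.16), np.float64(0.189)), (np.float64(0.684), np.float64(-0.11), np.float64(0.404)), (np.float64(0.692), np.float64(-0.096), np.float64(0.411)), (np.float64(0.688), np.float64(-0.105), np.float64(0.406)), (np.float64(0.676), np.float64(-0.125), np.float64(0.387))]
top 0.2 [(np.float64(0.681), np.float64(-0.112), np.float64(0.416)), (np.float64(0.689), np.float64(-0.103), np.float64(0.4)), (np.float64(0.677), np.float64(-0.123), np.float64(0.412)), (np.float64(0.679), np.float64(-0.12), np.float64(0.416)), (np.float64(0.681), np.float64(-0.118), np.float64(0.383))]
top 0.25 [(np.float64(0.681), np.float64(-0.112), np.float64(0.416)), (np.float64(0.689), np.float64(-0.103), np.float64(0.4)), (np.float64(0.677), np.float64(-0.123), np.float64(0.41
[... 2034 characters left out ...]
(0.416)), (np.float64(0.678), np.float64(-0.126), np.float64(0.408)), (np.float64(0.682), np.float64(-0.124), np.float64(0.417)), (np.float64(0.688), np.float64(-0.118), np.float64(0.417)), (np.float64(0.694), np.float64(-0.113), np.float64(0.417))]
scene 0.4 [(np.float64(0.686), np.float64(-0.111), np.float64(0.416)), (np.float64(0.7), np.float64(-0.088), np.float64(0.401)), (np.float64(0.707), np.float64(-0.075), np.float64(0.404)), (np.float64(0.711), np.float64(-0.073), np.float64(0.416)), (np.float64(0.671), np.float64(-0.15), np.float64(0.416))]
[0.56340717 0.01159144 0.195     ] [0.56893715 0.00803117 0.193     ]
[0.44082665 0.01555004 0.148     ]
[ 0.42759182 -0.05686192  0.148     ]
```

play_rows(increments=[[[0,0,-40],[0,0,0],0],[[0,0,-80],[0,0,0],0],[[0,0,-110],[0,0,0],0],[[0,0,-110],[0,0,0],0]])

```text
time: 0.5
ee_pos: [0.1324, 0.5344, 0.3399]
tcp_rot: [179.7, 0.0, 166.1]
wrist_force: [-0.4, 0.1, 0.9]
opening: 0.0854
grasp_force: 0.0
```

play_rows(increments=[[[-39,-29,0],[0,0,6],0],[[-78,-58,0],[0,0,12],0],[[-117,-87,0],[0,0,18],0],[[-156,-116,0],[0,0,24],0],[[-195,-145,0],[0,0,30],0],[[-234,-174,0],[0,0,36],0],[[-273,-203,0],[0,0,42],0],[[-312,-232,0],[0,0,48],0],[[-351,-261,0],[0,0,54],0],[[-390,-290,0],[0,0,60],0],[[-429,-319,0],[0,0,66],0],[[-468,-348,0],[0,0,72],0],[[-507,-377,0],[0,0,78],0],[[-545,-405,0],[0,0,85],0],[[-545,-405,0],[0,0,85],0],[[-545,-405,0],[0,0,85],0],[[-545,-405,0],[0,0,85],0]])

```text
time: 2.2
ee_pos: [0.5634, 0.0102, 0.3357]
tcp_rot: [-180.0, -0.0, 81.2]
wrist_force: [-0.9, -0.1, -0.7]
opening: 0.0854
grasp_force: 0.0
```

play_rows(increments=[[[0,0,30],[0,0,0],0],[[0,0,60],[0,0,0],0],[[0,0,90],[0,0,0],0],[[0,0,115],[0,0,0],0],[[0,0,135],[0,0,0],0],[[0,0,150],[0,0,0],0],[[0,0,159],[0,0,0],0],[[0,0,159],[0,0,0],0],[[0,0,159],[0,0,0],0],[[0,0,159],[0,0,0],0.5],[[0,0,159],[0,0,0],0.7],[[0,0,159],[0,0,0],0.8],[[0,0,159],[0,0,0],1],[[0,0,159],[0,0,0],1],[[0,0,159],[0,0,0],1],[[0,0,159],[0,0,0],1],[[0,0,159],[0,0,0],1],[[0,0,159],[0,0,0],1]], grip_force=35)

```text
time: 4.0
ee_pos: [0.5641, 0.0097, 0.1773]
tcp_rot: [180.0, -0.0, 81.1]
wrist_force: [1.1, -1.0, 5.4]
opening: 0.0152
grasp_force: 34.4
```

```bash
python3 - <<'E'
from h import *
p,d=camera("scene"); a=cv2.resize(p[130:310,230:470],(800,600),interpolation=3); cv2.imwrite("pics/g1.png",a[:,:,::-1])
o=telemetry.get_obs(); print(o["ee_pos"],o["tcp_rot"],o["opening"],o["q"].round(1))
# path: knob angle world = 90+th, tool axes yaw=81.2
yw=np.radians(o["tcp_rot"][2]); xt=np.array([np.cos(yw),np.sin(yw)]); yt=np.array([np.sin(yw),-np.cos(yw)])
a0=np.radians(89.5)
for th in range(0,391,10):
    a=a0+np.radians(th); D=48*np.array([np.cos(a)-np.cos(a0),np.sin(a)-np.sin(a0)]); print(th,round(D@xt),round(D@yt),end="; ")
E
```

```text
[0.56408399 0.00964386 0.17732064] [ 1.79956728e+02 -5.74958798e-04  8.10843800e+01] 0.015090346758133626 [ 1.   6.1  5.9 89.8 -0.  99.9]
0 0 0; 10 -2 -8; 20 -5 -16; 30 -10 -23; 40 -16 -29; 50 -22 -34; 60 -30 -38; 70 -38 -40; 80 -46 -41; 90 -55 -40; 100 -63 -39; 110 -70 -35; 120 -77 -31; 130 -83 -25; 140 -88 -18; 150 -92 -11; 160 -95 -3; 170 -95 6; 180 -95 14; 190 -93 22; 200 -90 30; 210 -85 37; 220 -79 43; 230 -73 48; 240 -65 52; 250 -57 54; 260 -49 55; 270 -40 55; 280 -32 53; 290 -25 49; 300 -18 45; 310 -12 39; 320 -7 32; 330 -3 25; 340 0 17; 350 0 8; 360 0 0; 370 -2 -8; 380 -5 -16; 390 -10 -23;
```

View pics/g1.png

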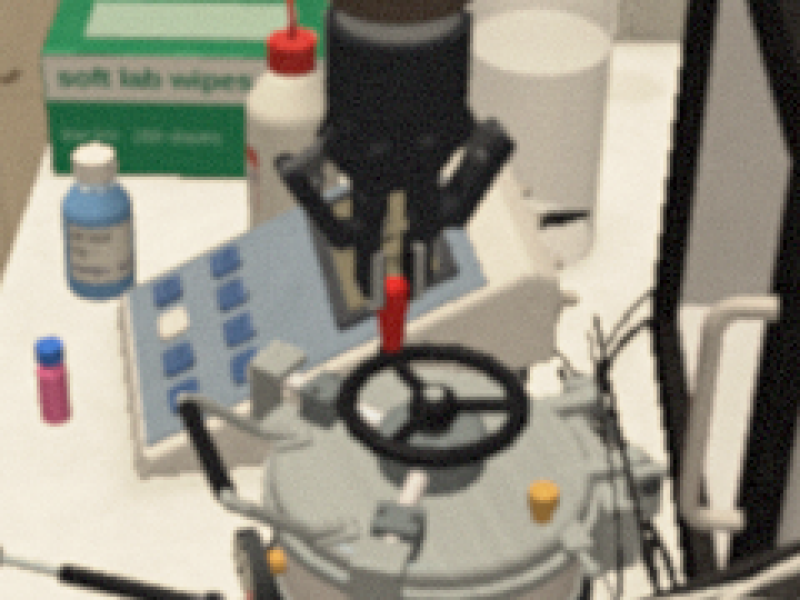

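The knob sits between the closed fingers, at crop pixel (395,300). I'll start turning the wheel.

play_rows(increments=[[[-1,-4,0],[0,0,0],1],[[-2,-8,0],[0,0,0],1],[[-5,-16,0],[0,0,0],1],[[-10,-23,0],[0,0,0],1],[[-16,-29,0],[0,0,0],1],[[-22,-34,0],[0,0,0],1],[[-30,-38,0],[0,0,0],1],[[-38,-40,0],[0,0,0],1],[[-46,-41,0],[0,0,0],1],[[-55,-40,0],[0,0,0],1],[[-55,-40,0],[0,0,0],1],[[-55,-40,0],[0,0,0],1]])

```text
time: 5.25
ee_pos: [0.5161, -0.0389, 0.1772]
tcp_rot: [179.9, -0.0, 81.1]
wrist_force: [5.2, -1.5, 4.8]
opening: 0.0153
grasp_force: 34.6
```

play_rows(increments=[[[-8,1,0],[0,0,0],1],[[-15,5,0],[0,0,0],1],[[-22,9,0],[0,0,0],1],[[-28,15,0],[0,0,0],1],[[-33,22,0],[0,0,0],1],[[-37,29,0],[0,0,0],1],[[-40,37,0],[0,0,0],1],[[-40,46,0],[0,0,0],1],[[-40,54,0],[0,0,0],1],[[-40,54,0],[0,0,0],1]])

```text
time: 6.25
ee_pos: [0.5631, -0.0864, 0.1773]
tcp_rot: [-180.0, -0.0, 81.1]
wrist_force: [1.9, -0.1, 6.3]
opening: 0.0153
grasp_force: 34.9
```

play_rows(increments=[[[2,8,0],[0,0,0],1],[[5,16,0],[0,0,0],1],[[10,23,0],[0,0,0],1],[[16,29,0],[0,0,0],1],[[22,34,0],[0,0,0],1],[[30,38,0],[0,0,0],1],[[38,40,0],[0,0,0],1],[[46,41,0],[0,0,0],1],[[55,41,0],[0,0,0],1],[[63,39,0],[0,0,0],1],[[70,35,0],[0,0,0],1],[[77,31,0],[0,0,0],1],[[83,25,0],[0,0,0],1],[[88,18,0],[0,0,0],1],[[92,11,0],[0,0,0],1],[[95,3,0],[0,0,0],1],[[95,-6,0],[0,0,0],1],[[95,-14,0],[0,0,0],1],[[95,-14,0],[0,0,0],1]])

```text
time: 8.15
ee_pos: [0.5629, 0.0096, 0.1773]
tcp_rot: [-180.0, 0.0, 81.1]
wrist_force: [-2.0, -0.7, 8.0]
opening: 0.0153
grasp_force: 35.1
```

Back at the start angle after a full turn, so about 21° is left. I'll go on to the stop and watch the force.

play_rows(increments=[[[-1,-4,0],[0,0,0],1],[[-2,-8,0],[0,0,0],1],[[-3,-12,0],[0,0,0],1],[[-5,-16,0],[0,0,0],1],[[-6,-18,0],[0,0,0],1],[[-6,-18,0],[0,0,0],1],[[-6,-18,0],[0,0,0],1]])

```text
time: 8.85
ee_pos: [0.5465, 0.0064, 0.1773]
tcp_rot: [179.9, -0.0, 81.1]
wrist_force: [7.0, -1.4, 3.9]
opening: 0.0151
grasp_force: 34.9
```

play_rows(increments=[[[-1,-2,0],[0,0,0],1],[[-2,-4,0],[0,0,0],1],[[-2,-4,0],[0,0,0],1]])

```text
time: 9.15
ee_pos: [0.5455, 0.006, 0.1775]
tcp_rot: [179.5, -0.2, 81.1]
wrist_force: [25.4, 3.5, -3.1]
opening: 0.0152
grasp_force: 34.5
```

```bash
python3 - <<'E'
from h import *
for n in("top",):
    p,d=camera(n); a=cv2.resize(p[170:320,290:490],(800,600),interpolation=3); cv2.imwrite("pics/g2.png",a[:,:,::-1])
E
```

```text
(no output)
```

View pics/g2.png

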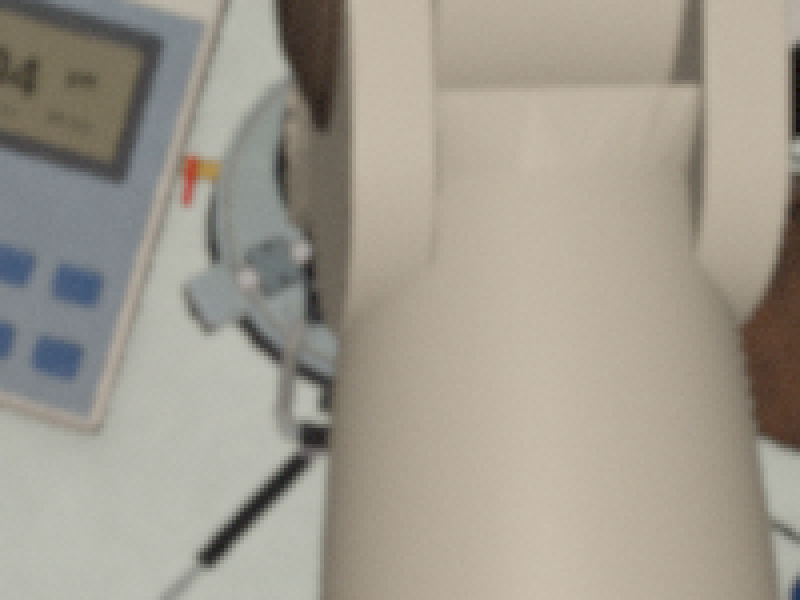

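The wheel is hard on its stop: 25 N with no further motion, and the visible bolt is clear of its keeper at (250,260). I'll ease off, release and rise.

play_rows(increments=[[[2,3,0],[0,0,0],1],[[2,3,0],[0,0,0],0.7],[[2,3,0],[0,0,0],0],[[2,3,0],[0,0,0],0],[[2,3,0],[0,0,0],0],[[2,3,0],[0,0,0],0],[[2,3,0],[0,0,0],0],[[2,3,-20],[0,0,0],0],[[2,3,-50],[0,0,0],0],[[2,3,-90],[0,0,0],0],[[2,3,-90],[0,0,0],0],[[2,3,-90],[0,0,0],0]])

```text
time: 10.4
ee_pos: [0.5446, 0.0067, 0.2678]
tcp_rot: [179.9, -0.0, 81.1]
wrist_force: [-0.8, 0.2, -0.2]
opening: 0.0852
grasp_force: 0.0
```

play_rows(increments=[[[-15,-35,0],[0,0,0],0],[[-30,-70,0],[0,0,0],0],[[-43,-104,0],[0,0,0],0],[[-43,-104,0],[0,0,0],0],[[-43,-104,40],[0,0,0],0],[[-43,-104,75],[0,0,0],0],[[-43,-104,100],[0,0,0],0],[[-43,-104,118],[0,0,0],0],[[-43,-104,126],[0,0,0],0],[[-43,-104,126],[0,0,0],0],[[-43,-104,126],[0,0,0],0]])

```text
time: 11.5
ee_pos: [0.435, -0.0196, 0.1415]
tcp_rot: [180.0, -0.0, 81.1]
wrist_force: [0.3, -0.1, -0.1]
opening: 0.0853
grasp_force: 0.0
```

```bash
python3 - <<'E'
from h import *
p,d=camera("scene"); a=cv2.resize(p[160:340,220:460],(800,600),interpolation=3); cv2.imwrite("pics/g3.png",a[:,:,::-1])
hsv=cv2.cvtColor(p,cv2.COLOR_RGB2HSV); red=((hsv[...,0]<8)|(hsv[...,0]>172))&(hsv[...,1]>150)&(hsv[...,2]>90)
v,u=np.nonzero(red[195:260,330:380]); print(u.mean()+330,v.min()+195,onplane("scene",u.mean()+330,v.min()+196,.195))
E
```

```text
339.8333333333333 216 [0.54709199 0.00494029 0.195     ]
```

View pics/g3.png

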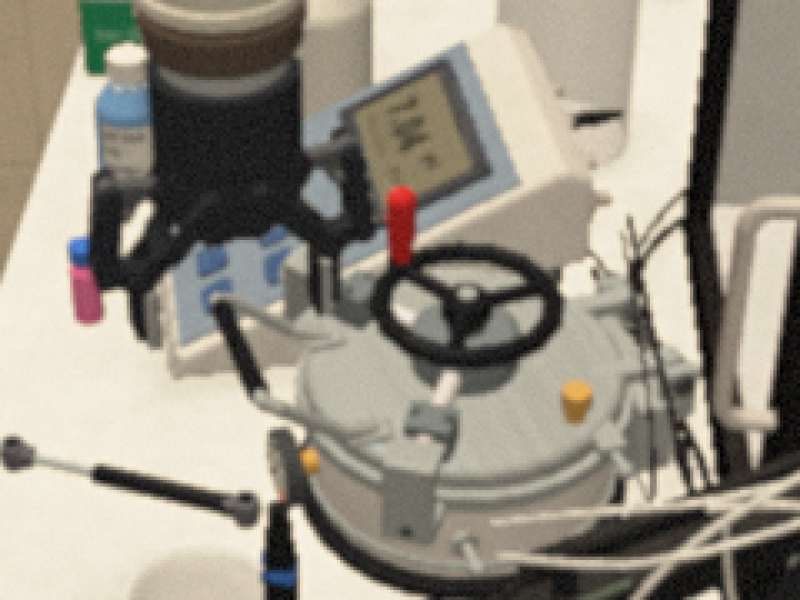

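The fingers straddle the handle at about (235,345), and the wheel stays at its stop with the knob at (402,220). Next I'll close the gripper.

play_rows(increments=[[[0,0,0],[0,0,0],0.5],[[0,0,0],[0,0,0],0.7],[[0,0,0],[0,0,0],0.85],[[0,0,0],[0,0,0],1],[[0,0,0],[0,0,0],1],[[0,0,0],[0,0,0],1],[[0,0,0],[0,0,0],1],[[0,0,0],[0,0,0],1],[[0,0,0],[0,0,0],1]], grip_force=70)

```text
time: 12.45
ee_pos: [0.4357, -0.0197, 0.1425]
tcp_rot: [179.8, -0.0, 81.1]
wrist_force: [-0.6, -0.7, 9.9]
opening: 0.0003
grasp_force: 4.6
```

```bash
python3 - <<'E'
import numpy as np
# autoclave yaw -8.9: motion along autoclave x = tool y; up = -tool z
r=np.hypot(242,49); a0=np.arctan2(49,-242)
for d in range(0,62,3):
    a=a0-np.radians(d); print(d,round(r*np.cos(a)+242),round(-(r*np.sin(a)-49)),end="; ")
E
```

```text
0 0 0; 3 3 -13; 6 6 -25; 9 11 -37; 12 15 -49; 15 21 -61; 18 27 -72; 21 34 -83; 24 41 -94; 27 49 -105; 30 57 -114; 33 66 -124; 36 75 -133; 39 85 -141; 42 95 -149; 45 106 -157; 48 116 -164; 51 128 -170; 54 139 -176; 57 151 -181; 60 163 -185;
```

The fingers closed on nothing, so I need to look.

```bash
python3 - <<'E'
from h import *
p,d=camera("scene"); a=cv2.resize(p[200:300,250:383],(800,600),interpolation=3); cv2.imwrite("pics/g4.png",a[:,:,::-1])
p,d=camera("top"); np.savez("top1",p=p,d=d)
o=telemetry.get_obs(); print(o["wrist_force"],o["torque"],o["opening"],o["grasp_force"])
E
```

```text
[0.66374549 0.24460546 8.20317385] [-0.08647419 -0.13343701  0.02814215] 0.00021379655866340355 4.577373415231705
```

View pics/g4.png

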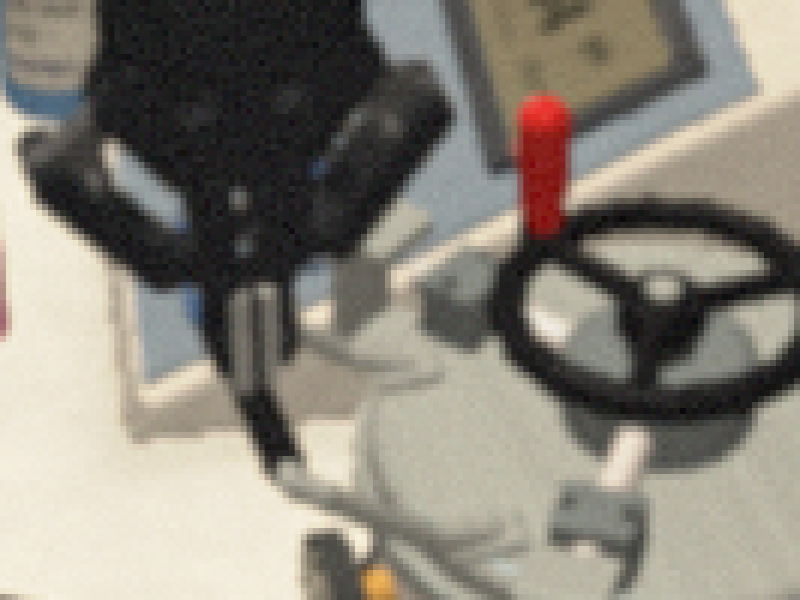

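```bash
python3 - <<'E'
from h import *
def c(P): u,v=proj("scene",P); return round((u-250)*6),round((v-200)*6)
h=np.array([.4345,-.020]); y=np.array([np.cos(np.radians(81.1)),np.sin(np.radians(81.1))])
for s in(-.04,-.011,.04): print("handle",s,c([*(h+s*y),.142]))
for z in(.1235,.1425,.16): print("tip near face",z,c([.4357-.0017,-.0197-.011,z]))
p,d=camera("scene"); C=cloud("scene",d)
for (u,v) in [(285,450),(265,420),(255,400),(250,380),(245,340),(275,340),(250,300),(280,300)]: print(u,v,C[200+v//6,250+u//6].round(4),p[200+v//6,250+u//6])
E
```

```text
handle -0.04 (277, 473)
handle -0.011 (251, 412)
handle 0.04 (207, 310)
tip near face 0.1235 (256, 458)
tip near face 0.1425 (254, 409)
tip near face 0.16 (252, 362)
285 450 [ 0.4304 -0.0589  0.1493] [49 48 46]
265 420 [ 0.4322 -0.0421  0.1473] [29 28 27]
255 400 [ 0.4329 -0.0322  0.1489] [42 40 39]
250 380 [ 0.4315 -0.0317  0.1558] [103  99  90]
245 340 [ 0.432  -0.0274  0.1682] [118 112 103]
275 340 [ 0.439  -0.0332  0.1698] [106 104  95]
250 300 [ 0.4324 -0.0322  0.1846] [93 88 82]
280 300 [ 0.4427 -0.0299  0.1794] [72 67 65]
```

```bash
python3 - <<'E'
from h import *
for z in(.12,.1365,.155):
  for x in(.385,.485):
    u,v=proj("scene",[x+ (0),-.027,z]); print(z,x,round((u-220)*3.333),round((v-160)*3.333))
# g1 : knob grasp, tcp .564,.0097,.1773
for z in(.156,.165,.177,.195):
    for dx in(-.012,.012):
        u,v=proj("scene",[.564+dx,-.001,z]); print("g1",z,dx,round((u-230)*3.333),round((v-130)*3.333))
E
```

```text
0.12 0.385 156 416
0.12 0.485 325 361
0.1365 0.385 154 392
0.1365 0.485 325 338
0.155 0.385 151 365
0.155 0.485 324 311
g1 0.156 -0.012 378 351
g1 0.156 0.012 416 339
g1 0.165 -0.012 378 338
g1 0.165 0.012 416 326
g1 0.177 -0.012 379 320
g1 0.177 0.012 417 309
g1 0.195 -0.012 379 293
g1 0.195 0.012 418 282
```

The geometry shows the real fingertips end about 25 mm higher than the stated tip, so the closed fingers are resting on top of the handle. I'll open, go 24 mm lower and close again.

play_rows(increments=[[[0,0,-5],[0,0,0],0.5],[[0,0,-5],[0,0,0],0],[[0,0,-5],[0,0,0],0],[[0,0,-5],[0,0,0],0],[[0,0,-5],[0,0,0],0],[[0,0,5],[0,0,0],0],[[0,0,15],[0,0,0],0],[[0,0,23],[0,0,0],0],[[0,0,23],[0,0,0],0],[[0,0,23],[0,0,0],0.5],[[0,0,23],[0,0,0],0.7],[[0,0,23],[0,0,0],0.8],[[0,0,23],[0,0,0],1],[[0,0,23],[0,0,0],1],[[0,0,23],[0,0,0],1],[[0,0,23],[0,0,0],1],[[0,0,23],[0,0,0],1],[[0,0,23],[0,0,0],1]], grip_force=70)

```text
time: 14.4
ee_pos: [0.4357, -0.0198, 0.1184]
tcp_rot: [179.9, -0.0, 81.1]
wrist_force: [5.5, -0.3, -0.5]
opening: 0.0099
grasp_force: 68.2
```

```bash
python3 - <<'E'
from h import *
p,d=camera("scene"); a=cv2.resize(p[200:300,250:383],(800,600),interpolation=3); cv2.imwrite("pics/g5.png",a[:,:,::-1])
o=telemetry.get_obs(); print(o["wrist_force"],o["torque"],o["opening"],o["grasp_force"])
E
```

```text
[ 5.22935832 -1.18003169 -0.13145612] [-0.17516062 -0.96012219  0.04892394] 0.009890965303413159 68.16192984580994
```

View pics/g5.png

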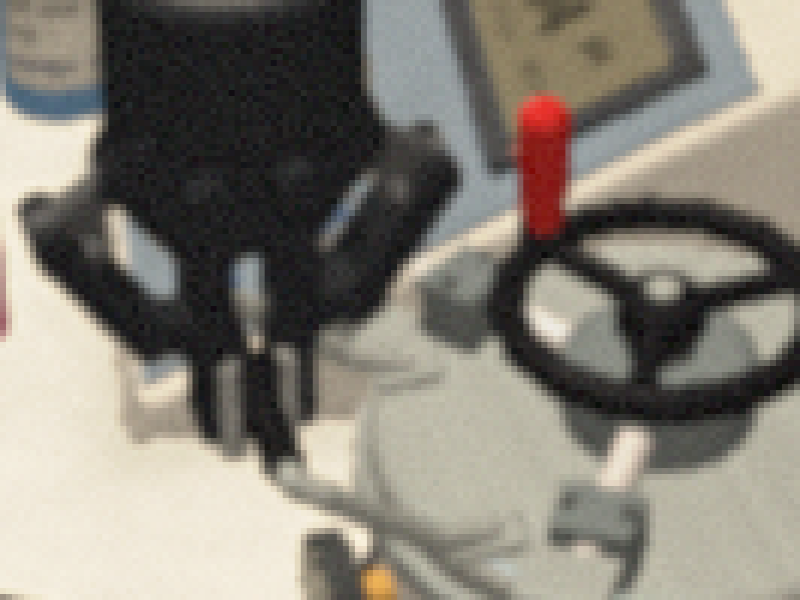

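The handle is well between the pads, with the fingertips below it at about (230,455). Now I'll lift along the arc.

play_rows(increments=[[[0,1,-6],[0,0,0],1],[[0,3,-13],[0,0,0],1],[[0,4,-19],[0,0,0],1],[[0,6,-25],[0,0,0],1],[[0,8,-31],[0,0,0],1],[[0,11,-37],[0,0,0],1],[[0,13,-43],[0,0,0],1],[[0,15,-49],[0,0,0],1],[[0,18,-55],[0,0,0],1],[[0,21,-61],[0,0,0],1],[[0,24,-66],[0,0,0],1],[[0,27,-72],[0,0,0],1],[[0,27,-72],[0,0,0],1]])

```text
time: 15.75
ee_pos: [0.4621, -0.0238, 0.1904]
tcp_rot: [180.0, -0.0, 81.1]
wrist_force: [4.6, 0.2, -7.5]
opening: 0.0096
grasp_force: 68.6
```

play_rows(increments=[[[0,3,-6],[0,0,0],1],[[0,7,-11],[0,0,0],1],[[0,10,-17],[0,0,0],1],[[0,14,-22],[0,0,0],1],[[0,18,-28],[0,0,0],1],[[0,22,-33],[0,0,0],1],[[0,26,-38],[0,0,0],1],[[0,30,-42],[0,0,0],1],[[0,34,-47],[0,0,0],1],[[0,39,-52],[0,0,0],1],[[0,43,-57],[0,0,0],1],[[0,48,-61],[0,0,0],1],[[0,53,-65],[0,0,0],1],[[0,58,-69],[0,0,0],1],[[0,63,-73],[0,0,0],1],[[0,68,-77],[0,0,0],1],[[0,68,-77],[0,0,0],1]])

```text
time: 17.45
ee_pos: [0.529, -0.0339, 0.2674]
tcp_rot: [-180.0, -0.1, 81.1]
wrist_force: [1.3, 5.4, -5.6]
opening: 0.0097
grasp_force: 69.1
```

play_rows(increments=[[[0,5,-4],[0,0,0],1],[[0,11,-8],[0,0,0],1],[[0,16,-11],[0,0,0],1],[[0,21,-15],[0,0,0],1],[[0,27,-18],[0,0,0],1],[[0,33,-21],[0,0,0],1],[[0,38,-24],[0,0,0],1],[[0,44,-27],[0,0,0],1],[[0,50,-30],[0,0,0],1],[[0,56,-32],[0,0,0],1],[[0,62,-34],[0,0,0],1],[[0,68,-36],[0,0,0],1],[[0,68,-36],[0,0,0],1],[[0,68,-36],[0,0,0],1],[[0,68,-36],[0,0,0],1],[[0,68,-36],[0,0,0],1]])

```text
time: 19.05
ee_pos: [0.5956, -0.044, 0.303]
tcp_rot: [-179.9, -0.1, 81.1]
wrist_force: [0.1, 7.8, -4.9]
opening: 0.0094
grasp_force: 69.2
```

```bash
python3 - <<'E'
from h import *
p,d=camera("scene"); cv2.imwrite("pics/g6.png",p[:,:,::-1])
o=telemetry.get_obs(); print(o["ee_pos"],o["wrist_force"],o["torque"],o["opening"],o["grasp_force"])
E
```

```text
[ 0.59561713 -0.04399607  0.30301429] [ 1.52394538  7.32890201 -6.12656689] [ 1.30667523 -0.2084774   0.03526487] 0.00942558586886399 69.22034740447998
```

View pics/g6.png

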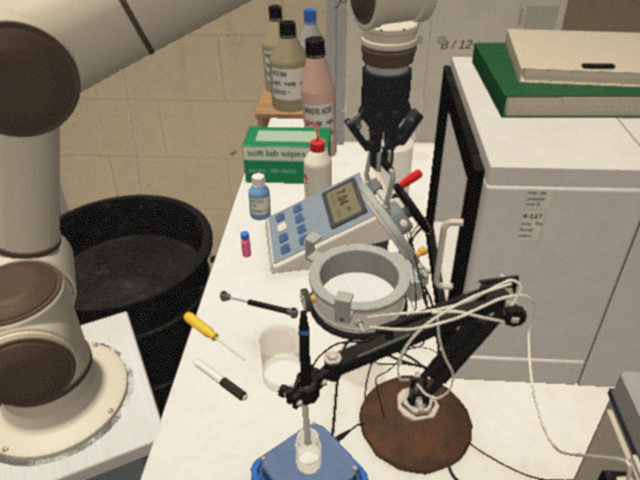

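The lid stands open at about 60° with the handle in the fingers, near (380,175). The strut, both bottles, the vial and the beaker are where they were. The measured handle travel of 162 mm back and 185 mm up puts the lid at about 59.7°.

```bash
python3 -c "
from h import *
print(workorder.job_done())"
```

```text
the job is handed in; nothing more can be done
None
```

I turned the wheel to its stop, lifted the lid to about 60° (worked out from how far the handle moved), and handed the job in with the gripper still holding the handle; no loose items looked moved in the last picture, and no verdict came back.

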